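Hang the card bin on the packing-bench rail

TASK

Pick up the blue hook-on bin by its black grip fin, hook it onto the horizontal rail at the yellow mark, then slide it along the rail, without lifting it off, until its hook is centred on the blue mark. Leave it hanging freely there, and do not shift the white bin that already hangs on the rail, the bottle or the roll of tape.

Things in the scene. Friction and masses are not known exactly. Their poses are not given: they have to be found in the camera images.
- blue_carrier: The bin to hang, standing on the bench: open blue plastic bin, 90 (x) x 64 (y) mm, 45 mm high, with cards fixed in it and a rigid steel C-shaped hook above, 0.25 to 0.5 kg, 183 mm high in all. Origin: centre of the bin's underside, z up. The hook, 14 mm thick in y, has a post at x = -39 mm rising from the bin, an arm over the middle, and a tip at x = 14 to 22 mm pointing down.
- blue_carrier_hook (a point): Seat point of the blue bin's hook, 125 mm above the bin's origin: it lies on the rail's axis when the bin hangs fully seated (inverted V seat, mouth 28 mm wide). The tip ends 25 mm below this point, the bin's rim is 80 mm below it; the +x side between them is open, and there the rail enters.
- blue_carrier_grip (a point): Middle of the black grip fin on top of the hook, 42 mm above the seat point, 167 mm above the bin's origin: 30 mm (x) by 14 mm (y), 36 mm high, to be pinched from above across its 14 mm.
- rail: Fixed rail stand: a horizontal steel bar, 16 mm in diameter, 740 mm long, its axis 200 mm above the bench, between two grey posts (20 mm square, 220 mm high). Origin: on the bench under the middle of the bar; y along the bar, x square to it, away from the robot.
- rail_mid (a point): Middle of the bar, on its axis, 200 mm above the bench; axes as the rail's.
- yellow_mark: Yellow sleeve on the bar, 36 mm long and flush with it, with a small yellow plate 36 mm wide hanging to 20 mm below the axis (the hook clears it): where bins are hooked on. Origin: its middle, on the bar's axis; y along the bar.
- blue_mark: Blue sleeve on the bar, like the yellow one: where the bin must end. Origin: its middle, on the bar's axis; y along the bar.
- white_carrier: Bystander already hanging from the bar towards its +y end: a white bin with a hook and grey grip fin, same shape and frame as the blue one.
- white_carrier_hook (a point): The seat point of the white bin's hook, as on the blue bin.
- bottle: Bystander: white bottle with a black cap, 66 mm in diameter, 190 mm high, standing on the bench. Origin: centre of its underside.
- tape_roll: Bystander: brown roll of packing tape lying flat, 100 mm across, 48 mm high, hole 76 mm. Origin: centre of its underside.

How it is judged:
By the outcome, as a careful person would: the job done as asked, in the order asked, and still so for the second after the job is handed in, with the robot touching nothing.
It also fails if it takes over 53 s, if anything falls off the work surface, if the arm or the gripper's body presses on something with over 40 N, if the wrist force passes 120 N, or if a joint passes its speed limit or range.

ROBOT

A 7-joint arm with a two-finger parallel gripper is mounted at the origin on the work surface. World frame = base frame: x ahead of the robot, y to its left, z up, the work surface at z = 0. Lengths are in m, angles in degrees, forces in N, time in s.
With the tool pointing down it reaches from about 0.425 to 0.875 m from the base axis. Payload 4.7 kg.
Tool frame: the origin (TCP) lies at the very end of the fingers, on their centre line; the grasp point (between the pads) lies 19 mm behind it; z points along the fingers, y is the direction in which the jaws open and shut (so a half turn about z gives the same grasp; the last joint's range is limited). The gripper opens to 87 mm and grips with 3 to 60 N. Pads are 19 mm wide; open, the fingers measure 117 mm over their backs; the gripper's body (75 mm by 190 mm) begins 51 mm behind the grasp point.
Start: joints at [-75.109, 18.392, -4.016, 83.108, 1.295, 78.541, -3.26], TCP at [0.158, 0.63, 0.223] pointing down, gripper open.
Joint ranges: [-163.93, 163.93], [-17.29, 119.83], [-79.2, 71.16], [3.27, 140.29], [-89.18, 269.18], [5.43, 117.66], [-154.24, 154.24]. Speed limits (degrees/s): [147.25, 147.25, 180, 180, 180, 180, 180].

INTERFACE

Orientations are given as [roll, pitch, yaw] about the fixed x, y, z axes, in that order (R = Rz(yaw) Ry(pitch) Rx(roll)).
In Python, from cell import * gives the robot as it stands.
- The arm moves only by the tool drive_tool, never from a script. Its argument "moves" is text: rows parted by semicolons, each of 5 numbers parted by spaces: the shift along the tool's x, y, z in m, then the turn about the tool's z in degrees, then the gripper's target within -1 to 1 (fully open at 1, half-way at 0, shut at -1). In form: x y z yaw fingers; .... A call has exactly 8 rows; each row is the pose to reach, as a shift and turn from the pose commanded when the call began, along the tool's axes at that moment; what a row does not reach only later rows make up. A row lasts 1/10 s, in which the tool goes at most 50 mm and 8.59 degrees, less where a joint would pass 70% of its speed; a pose out of reach is approached as far as the arm can. A call with a gripper value outside its range is refused whole. The fingers move at their own pace and stop on an object; "grip_force" is the grip in N (left out, the last holds). Time passes only in rows, so rows that repeat a pose let the fingers close, or fill a call up. It gives the time, the measured TCP pose, the force and the opening at its end, in the units of the state.
- get_obs(): the state, without advancing time (a new reading comes with each control period).
- read_camera(name): name is "scene" or "top" or "wrist"; returns (picture, depth): 480x640x3 uint8, red, green, blue; 480x640 float32, m along the optical axis (not along the pixel's ray), 0 where there is no reading.
- calibration(name): a dict with "intrinsics" (3x3 intrinsics, pixels), "cam_to_world" (4x4, takes a point from camera to world coordinates); the wrist camera has in their place "T_tool_cam" (4x4, takes a point from camera to tool coordinates, whose origin is the TCP and whose axes are the flange's). Camera axes: x right, y up, looking along -z (the intrinsics and any distortion apply to the point x, -y, -z); pixel columns grow to the right and rows downward; lengths in m; the calibration is good to about 2 mm. A picture is of the moment at which its call begins: read the wrist's pose just before it. calibration takes no time and is no camera call.
- sign_off(): hands the job in, once; it reports no verdict.
Trained networks look in the newest picture that a camera, given by its name, has taken for a name from the list of things; names that differ only in an ending like _2 or _b are one class to them, and where a whole thing is asked for, a point or a joint stands for the part that bears it (a point fixed in the world has none). Each returns a list of dicts, best first, with "conf" (0 to 1); they miss things now and then, are a little off and sometimes report something else, mostly with a low value. They report only what shows in the picture. A call takes as long as a camera call.
- search_frame(camera, name): "uv" ([column, row] in pixels, amid what is visible of it).
- pinpoint(camera, name): "uv" ([column, row] in pixels: a listed point, or the origin of a listed thing).
The state is a dict: "time_s": time; "qpos": joint angles; "joint_velocities": joint speeds; "effort": joint torques, N m; "tool_pos": TCP position; "tool_rot": TCP orientation; "force": force on the tool from outside, world axes, zero at the start; "wrist_torque": the same for the moment, N m; "grip_width": finger opening in m.
Only numpy, scipy, OpenCV 4.12 (cv2) and the standard library are available. Lean on these libraries where they do the work, as an engineer would, in place of code of your own. Each camera call takes 0.05 s, during which the arm holds its last target. There are 200 camera calls.

## Working session

There is one attempt and no reset: what is moved stays moved. The work goes in short steps, Python scripts to look and compute and a tool call to move; the robot and the scene stay as the last step left them, time stands still between calls to the robot, and variables do not carry over. Pictures are saved under pics/ and viewed, about 8 in all and at most 12, crops included, and the job is handed in when it is done.

Besides the shell and the picture viewer there is one more tool, called after "Call:" in YAML: its name, and indented under it one key for each argument. drive_tool: Moves the arm, as the interface text tells. Its arguments: {"type":"object","properties":{"moves":{"type":"string"},"grip_force":{"type":"number"}},"required":["moves"]}

```bash
mkdir -p pics; cat > h.py <<'E'
from cell import *
import numpy as np, cv2
from scipy.spatial.transform import Rotation as R
def toolT():
    o=get_obs();T=np.eye(4);T[:3,:3]=R.from_euler('xyz',o['tool_rot'],degrees=True).as_matrix();T[:3,3]=o['tool_pos'];return T
def cam(n):
    c=calibration(n);T=c['cam_to_world'] if 'cam_to_world' in c else toolT()@np.array(c['T_tool_cam'])
    p,d=read_camera(n);return p,d,np.array(c['intrinsics']),np.array(T),c
def ray(uv,K,T):
    x=np.linalg.solve(K,[uv[0],uv[1],1.]);v=T[:3,:3]@np.array([x[0],-x[1],-1]);return T[:3,3],v
def px(uv,d,K,T):
    u,v=int(round(uv[0])),int(round(uv[1]));w=d[max(v-2,0):v+3,max(u-2,0):u+3];w=w[w>0]
    if len(w)==0:return None
    o,r=ray(uv,K,T);return o+r*np.median(w)
def atz(uv,z,K,T):
    o,r=ray(uv,K,T);return o+r*(z-o[2])/r[2]
def cloud(d,K,T):
    v,u=np.mgrid[:480,:640];x=np.stack([(u-K[0,2])/K[0,0],-(v-K[1,2])/K[1,1],-np.ones_like(u)],-1)*d[...,None]
    return x@T[:3,:3].T+T[:3,3]
E
python3 - <<'E'
from h import *
np.set_printoptions(precision=3,suppress=True)
o=get_obs();print(o)
Z={'blue_carrier':0,'blue_carrier_hook':.125,'blue_carrier_grip':.167,'rail_mid':.2,'yellow_mark':.2,'blue_mark':.2,'white_carrier_hook':.2,'bottle':0,'tape_roll':0}
ims=[]
for n in ['scene','top']:
    p,d,K,T,c=cam(n);ims.append(p);print(n,[k for k in c],T[:3,3],T[:3,2])
    for k,z in Z.items():
        for r in pinpoint(n,k)[:2]: print(k,np.round(r['uv']),round(r['conf'],2),atz(r['uv'],z,K,T),px(r['uv'],d,K,T))
    cv2.imwrite(f'pics/{n}0.png',p[...,::-1])
E
```

```text
{'time_s': 0.0, 'qpos': array([-75.11 ,  18.44 ,  -4.015,  83.176,   1.294,  78.54 ,  -3.261]), 'joint_velocities': array([-0.026,  0.025, -0.014, -0.039, -0.044,  0.103, -0.015]), 'effort': array([  0.   , -49.128,  -0.404, -31.253,  -0.064,   0.044,   0.   ]), 'tool_pos': array([0.158, 0.63 , 0.221]), 'tool_rot': array([-179.89 ,    0.005,  165.918]), 'force': array([-0.846, -0.073,  0.286]), 'wrist_torque': array([-0.012,  0.018, -0.06 ]), 'grip_width': 0.08685956725709001}
scene ['intrinsics', 'cam_to_world'] [ 1.394 -0.173  0.783] [ 0.78  -0.162  0.604]
blue_carrier [252. 285.] 0.56 [ 0.46  -0.121  0.   ] [ 0.506 -0.123  0.038]
blue_carrier_hook [248. 234.] 0.92 [ 0.452 -0.12   0.125] [ 0.471 -0.121  0.139]
rail_mid [316. 250.] 0.79 [ 0.627 -0.018  0.2  ] [ 0.637 -0.02   0.208]
yellow_mark [410. 235.] 0.82 [0.615 0.15  0.2  ] [0.623 0.147 0.206]
blue_mark [248. 269.] 0.55 [ 0.656 -0.136  0.2  ] [ 0.661 -0.136  0.204]
white_carrier_hook [473. 223.] 0.67 [0.601 0.273 0.2  ] [0.612 0.267 0.208]
bottle [137. 302.] 0.73 [ 0.468 -0.352  0.   ] [ 0.506 -0.345  0.032]
tape_roll [447. 25
[... 163 characters left out ...]
6 -0.129  0.   ] [ 0.462 -0.124  0.038]
blue_carrier_hook [380. 271.] 0.55 [ 0.462 -0.123  0.125] [ 0.457 -0.117  0.168]
blue_carrier_grip [384. 267.] 0.96 [ 0.463 -0.127  0.167] [ 0.461 -0.124  0.184]
blue_carrier_grip [188. 241.] 0.31 [0.574 0.259 0.167] [0.591 0.275 0.099]
yellow_mark [240. 213.] 0.54 [0.606 0.143 0.2  ] [0.634 0.155 0.104]
yellow_mark [189. 325.] 0.27 [0.403 0.263 0.2  ] [0.417 0.315 0.   ]
blue_mark [369. 172.] 0.57 [ 0.656 -0.125  0.2  ] [ 0.653 -0.123  0.209]
white_carrier_hook [173. 229.] 0.94 [0.594 0.277 0.2  ] [0.585 0.268 0.233]
bottle [466. 263.] 0.58 [ 0.468 -0.346  0.   ] [ 0.458 -0.318  0.086]
tape_roll [187. 324.] 0.88 [0.42  0.319 0.   ] [0.42  0.319 0.001]
```

View pics/scene0.png

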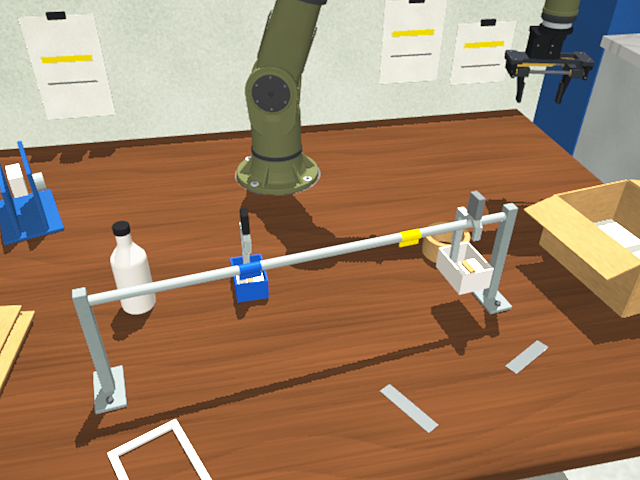

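View pics/top0.png

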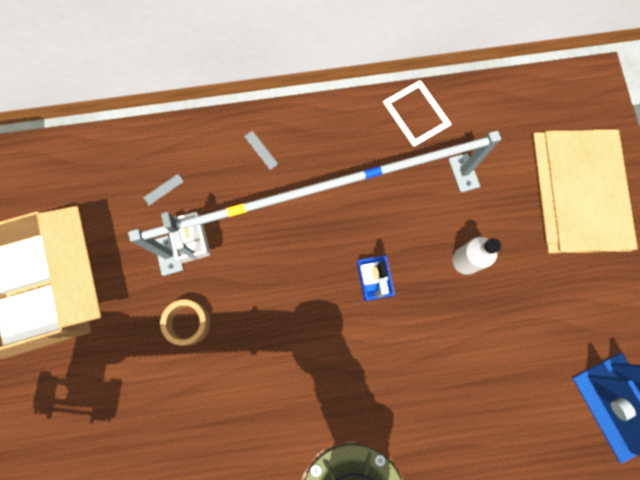

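```bash
python3 - <<'E'
from h import *
np.set_printoptions(precision=4,suppress=True)
P=[]
for n in ['scene','top']:
    p,d,K,T,c=cam(n);X=cloud(d,K,T);hsv=cv2.cvtColor(p,cv2.COLOR_RGB2HSV);ok=d>0
    x,y,z=X[...,0],X[...,1],X[...,2]
    # rail line
    m=ok&(z>.195)&(z<.225)&(x>.55)&(x<.72)&(y>-.4)&(y<.2)
    q=X[m];f=np.polyfit(q[:,1],q[:,0],1)
    for _ in range(3):
        r=q[:,0]-np.polyval(f,q[:,1]);q=q[abs(r)<.012];f=np.polyfit(q[:,1],q[:,0],1)
    print(n,'rail x=',f,'yaw',np.degrees(np.arctan(-f[0])),q[:,1].min(),q[:,1].max(),np.median(q[:,2]),len(q))
    near=ok&(abs(x-np.polyval(f,y))<.02)&(z>.19)&(z<.22)
    ye=near&(abs(hsv[...,0].astype(int)-27)<8)&(hsv[...,1]>120);bl=near&(abs(hsv[...,0].astype(int)-112)<14)&(hsv[...,1]>110)
    for k,mm in (('y',ye),('b',bl)):
        if mm.sum()>5: q=X[mm];print(k,mm.sum(),q.mean(0),np.percentile(q[:,1],[2,98]))
    # fin
    m=ok&(z>.15)&(z<.2)&(abs(x-.46)<.07)&(abs(y+.123)<.05);q=X[m]
    if m.sum()>10:
        rc=cv2.minAreaRect(q[:,:2].astype(np.float32)*1000);print('fin',m.sum(),q.mean(0),rc)
        t=q[q[:,2]>.178];print('fintop',len(t),t.mean(0),cv2.minAreaRect(t[:,:2].astype(np.float32)*1000))
    m=ok&(z>.03)&(z<.052)&(abs(x-.46)<.1)&(abs(y+.123)<.07)&(hsv[...,1]>110);q=X[m]
    if m.sum()>10: print('bin',m.sum(),q.mean(0),cv2.minAreaRect(q[:,:2].astype(np.float32)*1000))
E
```

```text
scene rail x= [-0.1373  0.6414] yaw 7.819633160180336 -0.39800071734423337 0.19981778418439528 0.20517981032771127 3749
y 192 [0.6215 0.1486 0.2036] [0.1318 0.166 ]
b 238 [ 0.6596 -0.1323  0.2035] [-0.1492 -0.115 ]
fin 181 [ 0.4697 -0.1263  0.1716] ((462.747802734375, -125.98995971679688), (33.43634033203125, 14.199519157409668), 2.226539373397827)
fintop 78 [ 0.4643 -0.1262  0.1817] ((462.8064880371094, -126.33521270751953), (33.43666076660156, 13.762349128723145), 0.7395376563072205)
bin 420 [ 0.4715 -0.1262  0.0391] ((462.27349853515625, -125.89494323730469), (96.66019439697266, 64.42166137695312), 2.4456191062927246)
top rail x= [-0.1363  0.6339] yaw 7.76193252083543 -0.3955046958321136 0.1999649941982189 0.2072035632683883 2442
y 144 [0.6133 0.1495 0.2072] [0.134  0.1651]
b 139 [ 0.6518 -0.1315  0.207 ] [-0.1476 -0.1161]
fin 147 [ 0.4586 -0.1223  0.1782] ((459.94439697265625, -123.65312194824219), (29.82852554321289, 14.17629337310791), 2.798903703689575)
fintop 109 [ 0.4595 -0.1236  0.183 ] ((459.9342956542969, -123.854736328125), (29.720430374145508, 14.04447078704834), 1.8058215379714966)
bin 220 [ 0.4625 -0.1246  0.0426] ((460.1990051269531, -123.89024353027344), (90.6886215209961, 64.29288482666016), 2.2488293647766113)
```

The scene shows the rail running from post (85,295) to post (508,210). The blue sleeve is at (250,269), the yellow at (410,238), and the white bin hangs at about (470,225). The blue bin is behind the rail at (250,280), and the bottle is on its −y side. The top view agrees with this. Next I need to know which side the hook's post is on.

```bash
python3 - <<'E'
from h import *
np.set_printoptions(precision=3,suppress=True)
im=[]
for n in ['scene','top']:
    p,d,K,T,c=cam(n);X=cloud(d,K,T)
    for nm,cx,cy,z0 in(('blue',.461,-.124,0),('white',.594,.274,.075)):
        for a in range(50,185,15):
            m=(d>0)&(X[...,2]>z0+a/1000)&(X[...,2]<z0+(a+15)/1000)&(abs(X[...,0]-cx)<.07)&(abs(X[...,1]-cy)<.05)
            if m.sum()>3:q=X[m];print(n,nm,a,m.sum(),'x',np.percentile(q[:,0],[3,50,97]),'y',np.percentile(q[:,1],[3,50,97]))
    u,v=(250,250) if n=='scene' else (380,270)
    im.append(cv2.resize(p[v-50:v+50,u-40:u+40],None,fx=5,fy=5,interpolation=cv2.INTER_CUBIC))
cv2.imwrite('pics/crop.png',np.hstack(im)[...,::-1])
E
```

```text
scene blue 50 32 x [0.423 0.428 0.431] y [-0.134 -0.129 -0.121]
scene blue 65 17 x [0.424 0.428 0.431] y [-0.135 -0.133 -0.13 ]
scene blue 80 14 x [0.419 0.427 0.432] y [-0.135 -0.133 -0.131]
scene blue 95 41 x [0.425 0.482 0.485] y [-0.134 -0.128 -0.12 ]
scene blue 110 57 x [0.422 0.483 0.485] y [-0.134 -0.127 -0.119]
scene blue 125 73 x [0.425 0.476 0.484] y [-0.134 -0.126 -0.119]
scene blue 140 57 x [0.452 0.475 0.479] y [-0.133 -0.126 -0.119]
scene blue 155 57 x [0.458 0.475 0.478] y [-0.133 -0.127 -0.119]
scene blue 170 104 x [0.449 0.469 0.478] y [-0.133 -0.126 -0.12 ]
scene white 50 62 x [0.558 0.566 0.57 ] y [0.258 0.262 0.273]
scene white 65 61 x [0.558 0.567 0.57 ] y [0.258 0.263 0.272]
scene white 80 24 x [0.564 0.567 0.57 ] y [0.259 0.265 0.272]
scene white 95 53 x [0.556 0.62  0.624] y [0.259 0.269 0.28 ]
scene white 110 181 x [0.56  0.609 0.623] y [0.229 0.267 0.319]
scene white 125 478 x [0.561 0.604 0.62 ] y [0.228 0.266 0.32 ]
scene white 140 116 x [0.589 0.61  0.617] y [0.262 0.266 0.278]
scene white 155 117 x [0.588 0.611 0.617] y [0.263 0.266 0.278]
scene white 17
[... 459 characters left out ...]
] y [-0.127 -0.117 -0.117]
top blue 155 20 x [0.445 0.454 0.472] y [-0.127 -0.117 -0.116]
top blue 170 102 x [0.445 0.459 0.473] y [-0.13  -0.123 -0.117]
top white 50 23 x [0.553 0.555 0.583] y [0.254 0.263 0.273]
top white 65 18 x [0.553 0.554 0.565] y [0.26  0.262 0.272]
top white 80 22 x [0.553 0.555 0.565] y [0.26  0.262 0.272]
top white 95 27 x [0.553 0.556 0.618] y [0.261 0.265 0.272]
top white 110 40 x [0.553 0.562 0.618] y [0.26  0.265 0.299]
top white 125 473 x [0.556 0.593 0.609] y [0.228 0.267 0.32 ]
top white 140 38 x [0.583 0.589 0.611] y [0.265 0.267 0.276]
top white 155 47 x [0.583 0.592 0.612] y [0.264 0.267 0.276]
top white 170 137 x [0.583 0.597 0.611] y [0.265 0.271 0.28 ]
```

View pics/crop.png

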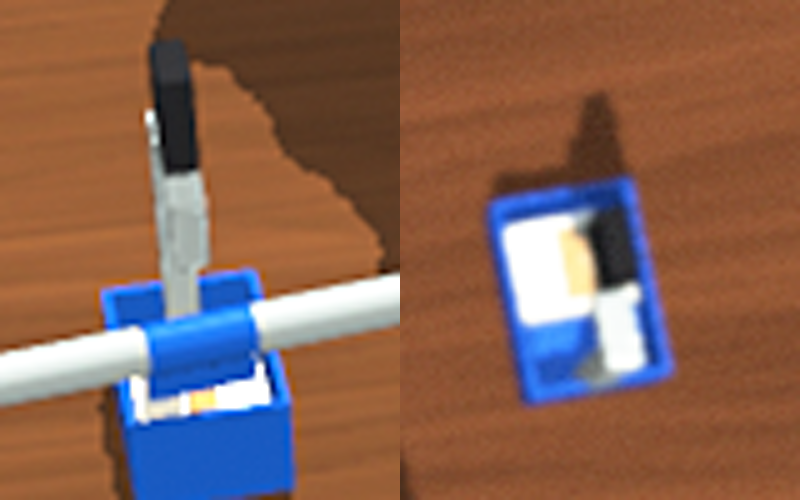

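Call:
drive_tool:
  moves: "-0.344 -0.254 -0.08 -8 1; -0.344 -0.254 -0.08 -8 1; -0.344 -0.254 -0.08 -8 1; -0.344 -0.254 -0.08 -8 1; -0.344 -0.254 -0.08 -16.3 1; -0.344 -0.254 -0.08 -16.3 1; -0.344 -0.254 -0.08 -16.3 1; -0.344 -0.254 -0.08 -16.3 1"
  grip_force: 30

```text
time_s: 2.0
tool_pos: [0.4078, 0.327, 0.2965]
tool_rot: [179.9, 0.0, -177.8]
force: [0.7, 0.4, 0.1]
grip_width: 0.0873
```

Call:
drive_tool:
  moves: "-0.036 -0.452 0 0 1; -0.036 -0.452 0 0 1; -0.036 -0.452 0 0 1; -0.036 -0.452 0 0 1; -0.036 -0.452 0 0 1; -0.036 -0.452 0 0 1; -0.036 -0.452 0.03 0 1; -0.036 -0.452 0.03 0 1"

```text
time_s: 2.8
tool_pos: [0.4538, -0.0687, 0.2769]
tool_rot: [179.9, 0.1, -177.8]
force: [0.3, 0.1, 0.5]
grip_width: 0.0871
```

Call:
drive_tool:
  moves: "-0.005 -0.03 0.005 0 1; -0.005 -0.055 0.01 0 1; -0.005 -0.055 0.01 0 1; -0.005 -0.055 0.01 0 1; -0.005 -0.055 0.01 0 1; -0.005 -0.055 0.01 0 1; -0.005 -0.055 0.01 0 1; -0.005 -0.055 0.01 0 1"

```text
time_s: 3.6
tool_pos: [0.4609, -0.1208, 0.2666]
tool_rot: [180.0, 0.0, -177.7]
force: [1.1, -0.2, 0.1]
grip_width: 0.0873
```

```bash
python3 - <<'E'
from h import *
np.set_printoptions(precision=4,suppress=True)
p,d,K,T,c=cam('wrist');o=get_obs();print(o['time_s'],o['tool_pos'],o['tool_rot'])
X=cloud(d,K,T);cv2.imwrite('pics/w1.png',p[...,::-1])
m=(d>0)&(X[...,2]>.15)&(X[...,2]<.195)&(abs(X[...,0]-.46)<.05)&(abs(X[...,1]+.125)<.04);q=X[m]
print(m.sum())
if m.sum()>10: print(np.median(q,0),np.percentile(q[:,2],98),cv2.minAreaRect(q[:,:2].astype(np.float32)*1000)); t=q[q[:,2]>np.percentile(q[:,2],95)-.006];print(t.mean(0),cv2.minAreaRect(t[:,:2].astype(np.float32)*1000))
for r in pinpoint('wrist','blue_carrier_grip')[:2]:print(r,atz(r['uv'],.167,K,T),px(r['uv'],d,K,T))
E
```

```text
3.65 [ 0.4609 -0.121   0.2666] [ 179.9946    0.0127 -177.7334]
950
[ 0.4572 -0.1234  0.1828] 0.18426651772197597 ((460.4294128417969, -123.32518768310547), (30.24437713623047, 13.814244270324707), 2.436394691467285)
[ 0.4598 -0.1233  0.1828] ((460.4728698730469, -123.35134887695312), (30.15328598022461, 13.720222473144531), 2.3293843269348145)
{'uv': [319.5, 242.8], 'conf': 0.97} [ 0.4625 -0.1226  0.167 ] [ 0.4582 -0.1227  0.1831]
```

View pics/w1.png

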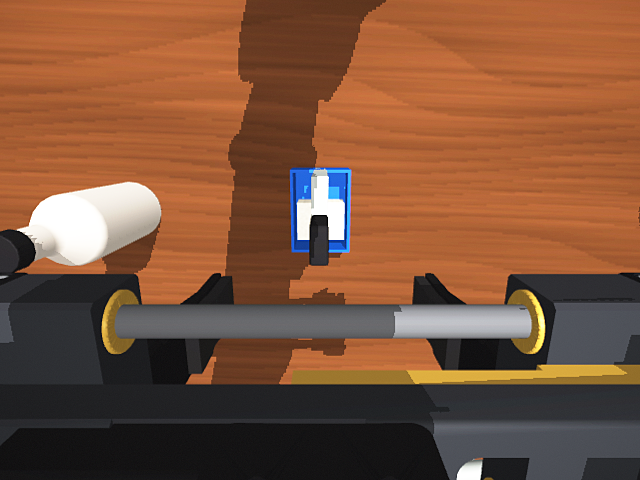

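The fin shows at (319,240). Its measured centre is (0.4605, −0.1233), with its top at 0.183 and yaw 2.3°, which matches the given sizes. I'll descend and grip.

Call:
drive_tool:
  moves: "0 -0.0025 0.035 0 1; 0 -0.0025 0.07 0 1; 0 -0.0025 0.1 0 1; 0 -0.0025 0.116 0 1; 0 -0.0025 0.116 0 1; 0 -0.0025 0.116 0 0; 0 -0.0025 0.116 0 -1; 0 -0.0025 0.116 0 -1"
  grip_force: 35

```text
time_s: 4.5
tool_pos: [0.4618, -0.124, 0.1517]
tool_rot: [180.0, 0.1, -177.8]
force: [-0.2, -0.4, 0.4]
grip_width: 0.0708
```

Call:
drive_tool:
  moves: "0 0 0 0 -1; 0 0 0 0 -1; 0 0 0 0 -1; 0 0 0 0 -1; 0 0 0 0 -1; 0 0 -0.005 0 -1; 0 0 -0.015 0 -1; 0 0 -0.02 0 -1"

```text
time_s: 5.3
tool_pos: [0.4613, -0.124, 0.1716]
tool_rot: [-180.0, 0.1, -177.8]
force: [-0.2, 0.0, -2.5]
grip_width: 0.0134
```

Call:
drive_tool:
  moves: "0 0 -0.03 0 -1; 0 0 -0.065 0 -1; 0 0 -0.09 -1 -1; 0 0.02 -0.102 -2 -1; -0.01 0.05 -0.102 -3 -1; -0.03 0.085 -0.102 -4 -1; -0.045 0.12 -0.102 -5 -1; -0.06 0.15 -0.102 -5.5 -1"

```text
time_s: 6.1
tool_pos: [0.5152, 0.0305, 0.2727]
tool_rot: [180.0, -0.0, -172.2]
force: [-0.3, 0.8, -1.6]
grip_width: 0.0138
```

Call:
drive_tool:
  moves: "-0.02 0.03 0 0 -1; -0.035 0.06 0 0 -1; -0.05 0.085 0 0 -1; -0.06 0.104 0 0 -1; -0.06 0.104 0 0 -1; -0.06 0.104 0 0 -1; -0.06 0.104 0 0 -1; -0.06 0.104 0 0 -1"

```text
time_s: 6.9
tool_pos: [0.5605, 0.1379, 0.2728]
tool_rot: [180.0, 0.0, -172.4]
force: [-0.6, 0.6, -3.0]
grip_width: 0.0138
```

```bash
python3 - <<'E'
from h import *
np.set_printoptions(precision=4,suppress=True)
o=get_obs();print(o['time_s'],o['tool_pos'],o['tool_rot'],o['force'])
ims=[]
tp=o['tool_pos']
for n in ['scene','top']:
    p,d,K,T,c=cam(n);X=cloud(d,K,T);hsv=cv2.cvtColor(p,cv2.COLOR_RGB2HSV)
    x,y,z=X[...,0],X[...,1],X[...,2]
    m=(d>0)&(abs(hsv[...,0].astype(int)-112)<14)&(hsv[...,1]>110)&(z>.1)&(z<.19)&(abs(x-tp[0])<.08)&(abs(y-tp[1])<.08);q=X[m]
    if m.sum()>10: print(n,'bin',m.sum(),q.min(0),q.max(0),cv2.minAreaRect(q[q[:,2]>.155][:,:2].astype(np.float32)*1000))
    m=(d>0)&(z>.225)&(z<.255)&(abs(x-tp[0])<.08)&(abs(y-tp[1])<.05);q=X[m]
    if m.sum()>10: print('hook',m.sum(),q.min(0),q.max(0),np.median(q,0))
    for k,zz in (('blue_carrier_hook',.2475),('white_carrier_hook',.2),('yellow_mark',.2)):
        for r in pinpoint(n,k)[:2]:print(k,r,atz(r['uv'],zz,K,T),px(r['uv'],d,K,T))
    if n=='scene': ims=cv2.resize(p[150:310,330:530],None,fx=4,fy=3.75,interpolation=cv2.INTER_CUBIC)
cv2.imwrite('pics/s2.png',ims[...,::-1])
E
```

```text
6.9 [0.5605 0.1379 0.2728] [ 179.9974    0.0149 -172.4092] [-0.6431  0.6199 -3.014 ]
scene bin 1139 [0.5093 0.0981 0.1057] [0.6126 0.1739 0.1539] ((0.0, 0.0), (0.0, 0.0), 0.0)
hook 286 [0.5158 0.1229 0.2252] [0.5854 0.1451 0.2547] [0.5702 0.1312 0.2369]
blue_carrier_hook {'uv': [396.5, 205.1], 'conf': 0.8} [0.5894 0.1296 0.2475] [0.5754 0.1348 0.2382]
white_carrier_hook {'uv': [474.3, 225.2], 'conf': 0.93} [0.6079 0.2727 0.2   ] [0.615  0.2687 0.2052]
yellow_mark {'uv': [410.1, 235.5], 'conf': 0.77} [0.6169 0.1499 0.2   ] [0.6228 0.1475 0.2044]
top bin 192 [0.5179 0.1011 0.1059] [0.601  0.1235 0.1552] ((584.3268432617188, 109.4867935180664), (0.0, 0.0), 0.0)
```

View pics/s2.png

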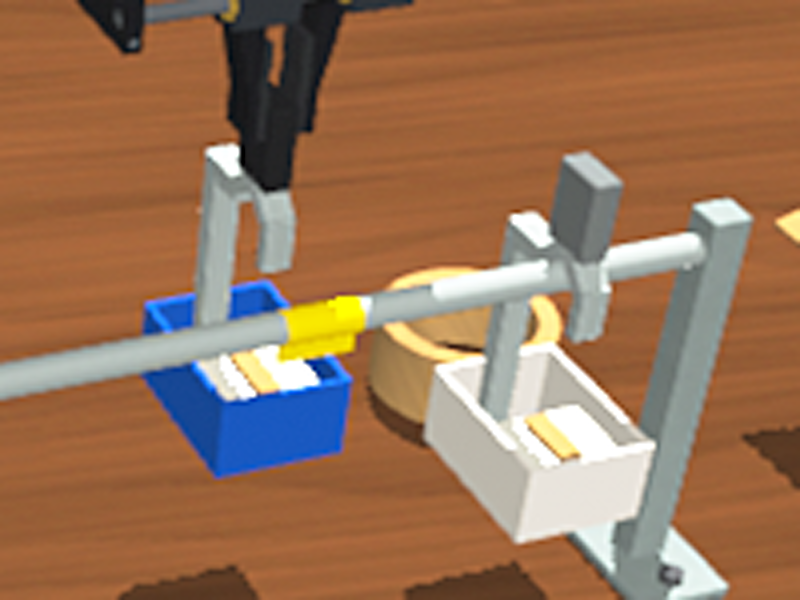

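The blue bin hangs level beneath the gripper, with its hook tip at crop (275,265), above and in front of the rail. The rim reads lower (0.155) than expected (0.166), so I'll check for slip in the grip.

```bash
cat > m.py <<'E'
from h import *
np.set_printoptions(precision=4,suppress=True)
def meas():
    o=get_obs();tp=o['tool_pos'];print(o['time_s'],tp,o['force'],o['grip_width'])
    p,d,K,T,c=cam('scene');X=cloud(d,K,T);hsv=cv2.cvtColor(p,cv2.COLOR_RGB2HSV);yw=np.radians(7.7)
    a=(X[...,0]-tp[0])*np.cos(yw)+(X[...,1]-tp[1])*np.sin(yw);b=-(X[...,0]-tp[0])*np.sin(yw)+(X[...,1]-tp[1])*np.cos(yw);z=X[...,2]
    near=(d>0)&(abs(a)<.075)&(abs(b)<.05)&(z<tp[2]+.02)&(z>.02)
    bl=near&(abs(hsv[...,0].astype(int)-112)<14)&(hsv[...,1]>110)&(z<tp[2]-.08)
    print('bin a,b,z pct',np.percentile(a[bl],[1,50,99]),np.percentile(b[bl],[1,50,99]),np.percentile(z[bl],[1,50,99]))
    gr=near&(hsv[...,1]<60)&(hsv[...,2]>90)&(z>tp[2]-.065)&(abs(b)<.03)
    ti=gr&(a>.008)&(a<.03); po=gr&(a<-.02)
    for k,m in(('tip',ti),('post',po)): print(k,m.sum(),'z',np.percentile(z[m],[1,50,99]),'a',np.percentile(a[m],[1,50,99]),'b',np.percentile(b[m],[1,50,99]))
    dk=near&(hsv[...,2]<70)&(abs(b)<.03)&(z<tp[2]+.015)
    for zz in np.arange(-.02,.016,.005):
        m=dk&(abs(z-tp[2]-zz)<.0025); print('dark',round(zz,3),m.sum(),np.percentile(b[m],[2,98]) if m.sum()>3 else '')
    return p
E
python3 -c "
from m import *
meas()"
```

```text
7.3 [0.5605 0.1394 0.2726] [-0.3653  0.2104 -2.8291] 0.013507896890230846
bin a,b,z pct [-0.0442  0.0432  0.0479] [-0.0353 -0.0137  0.0292] [0.1078 0.1347 0.1521]
tip 175 z [0.2085 0.2307 0.2463] a [0.0087 0.0204 0.0243] b [-0.01   -0.0038  0.0049]
post 111 z [0.2077 0.2307 0.2382] a [-0.0437 -0.034  -0.0215] b [-0.0108 -0.0078  0.0032]
dark -0.02 31 [-0.0103  0.0032]
dark -0.015 36 [-0.0101  0.003 ]
dark -0.01 28 [-0.0101  0.0035]
dark -0.005 22 [-0.0112  0.0027]
dark 0.0 36 [-0.0169  0.0091]
dark 0.005 47 [-0.0196  0.0115]
dark 0.01 55 [-0.0189  0.0116]
dark 0.015 37 [-0.0192  0.012 ]
```

It has slipped about 13 mm: the fin now protrudes below the fingertips, the rim is at about 0.153 and the tip bottom at about 0.208. I'll grip harder, lift gently and check again. I can regrip once it hangs.

Call:
drive_tool:
  moves: "0 0 0 0 -1; 0 0 0 0 -1; 0 0 0 0 -1; 0 0 -0.003 0 -1; 0 0 -0.008 0 -1; 0 0 -0.013 0 -1; 0 0 -0.016 0 -1; 0 0 -0.016 0 -1"
  grip_force: 58

```text
time_s: 8.15
tool_pos: [0.5609, 0.1395, 0.2893]
tool_rot: [180.0, 0.1, -172.3]
force: [-0.6, 0.1, -2.5]
grip_width: 0.0135
```

```bash
python3 -c "
from m import *
meas()"
```

```text
8.15 [0.5609 0.1395 0.2893] [-0.5595  0.0834 -2.5328] 0.013536116181848504
bin a,b,z pct [-0.0446  0.043   0.0481] [-0.0352 -0.0099  0.029 ] [0.1249 0.1508 0.1686]
tip 183 z [0.2249 0.2467 0.2631] a [0.0094 0.0199 0.0247] b [-0.0101 -0.0037  0.0049]
post 117 z [0.2251 0.2455 0.2548] a [-0.0434 -0.0335 -0.0201] b [-0.0101 -0.0079  0.0036]
dark -0.02 30 [-0.0098  0.0026]
dark -0.015 34 [-0.0102  0.0041]
dark -0.01 29 [-0.0104  0.0028]
dark -0.005 28 [-0.0099  0.0026]
dark 0.0 26 [-0.0163  0.0102]
dark 0.005 53 [-0.0182  0.0125]
dark 0.01 58 [-0.0182  0.0128]
dark 0.015 40 [-0.019   0.0121]
```

Call:
drive_tool:
  moves: "-0.005 0.002 0 0 -1; -0.014 0.004 0 0 -1; -0.024 0.004 0 0 -1; -0.034 0.004 0 0 -1; -0.044 0.004 0 0 -1; -0.052 0.004 0 0 -1; -0.055 0.004 0 0 -1; -0.055 0.004 0 0 -1"

```text
time_s: 9.0
tool_pos: [0.6149, 0.1506, 0.2882]
tool_rot: [-180.0, -0.0, -172.3]
force: [-0.2, -0.6, -2.7]
grip_width: 0.0136
```

```bash
python3 - <<'E'
from m import *
p=meas()
cv2.imwrite('pics/s3.png',cv2.resize(p[150:310,330:530],None,fx=4,fy=3.75,interpolation=cv2.INTER_CUBIC)[...,::-1])
E
```

```text
9.0 [0.6149 0.1506 0.2882] [-0.2024 -0.6177 -2.6684] 0.013607273735356092
bin a,b,z pct [-0.0436  0.0393  0.0474] [-0.0353 -0.0134  0.0297] [0.1233 0.148  0.1677]
tip 192 z [0.2255 0.2466 0.2625] a [0.0096 0.0197 0.0241] b [-0.0098 -0.0039  0.0053]
post 135 z [0.2234 0.245  0.2536] a [-0.0442 -0.0338 -0.0204] b [-0.0105 -0.0077  0.0035]
dark -0.02 40 [-0.0101  0.0032]
dark -0.015 35 [-0.0102  0.003 ]
dark -0.01 35 [-0.01    0.0031]
dark -0.005 30 [-0.01    0.0029]
dark 0.0 30 [-0.0155  0.006 ]
dark 0.005 58 [-0.0185  0.0119]
dark 0.01 53 [-0.0183  0.0111]
dark 0.015 46 [-0.0185  0.0126]
```

View pics/s3.png

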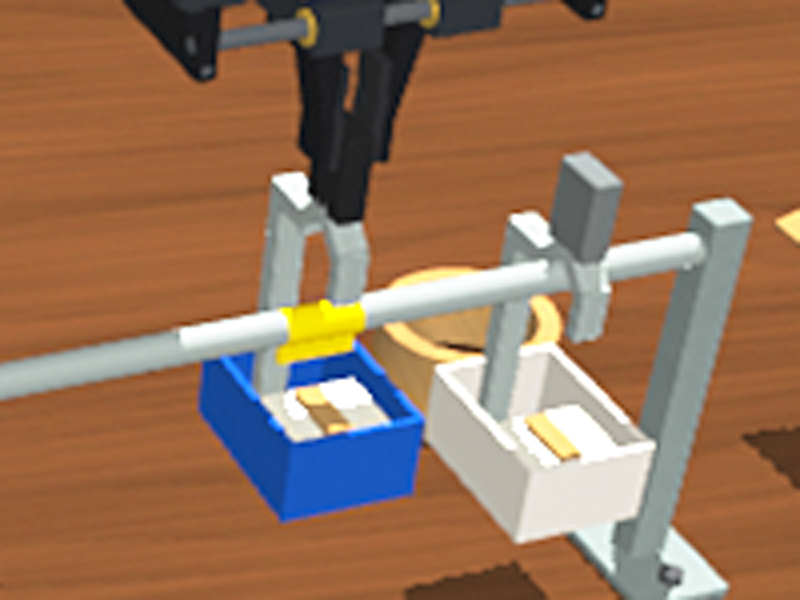

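The blue hook is over the bar at the yellow mark, with the tip at crop (350,290) on the far side of the bar. Lowering.

Call:
drive_tool:
  moves: "0 0 0.006 0 -1; 0 0 0.014 0 -1; 0 0 0.022 0 -1; 0 0 0.03 0 -1; 0 0 0.036 0 -1; 0 0 0.041 0 -1; 0 0 0.044 0 -1; 0 0 0.044 0 -1"

```text
time_s: 9.85
tool_pos: [0.6143, 0.1508, 0.2441]
tool_rot: [-180.0, -0.0, -172.3]
force: [0.5, -0.1, -2.6]
grip_width: 0.0137
```

Call:
drive_tool:
  moves: "0 0 0.001 0 -1; 0 0 0.002 0 -1; 0 0 0.003 0 -1; 0 0 0.004 0 -1; 0 0 0.004 0 -1; 0 0 0.004 0 -1; 0 0 0.004 0 -1; 0 0 0.004 0 -1"

```text
time_s: 10.65
tool_pos: [0.6155, 0.1509, 0.2417]
tool_rot: [180.0, 0.2, -172.3]
force: [2.2, -1.0, 5.9]
grip_width: 0.0135
```

```bash
python3 - <<'E'
from m import *
meas()
E
```

```text
10.65 [0.6155 0.1509 0.2417] [ 2.1835 -0.9896  5.9445] 0.013494958693148243
bin a,b,z pct [-0.0432  0.0259  0.0484] [-0.0351 -0.0103  0.0297] [0.0775 0.1043 0.1213]
tip 194 z [0.1778 0.2003 0.2165] a [0.0081 0.02   0.0248] b [-0.0275 -0.0029  0.0246]
post 98 z [0.1813 0.2033 0.2073] a [-0.0436 -0.0338 -0.0209] b [-0.0101 -0.0079  0.0043]
dark -0.02 31 [-0.0096  0.0026]
dark -0.015 36 [-0.0101  0.004 ]
dark -0.01 33 [-0.0099  0.0036]
dark -0.005 23 [-0.0101  0.0033]
dark 0.0 33 [-0.0172  0.0093]
dark 0.005 53 [-0.0184  0.013 ]
dark 0.01 53 [-0.0183  0.0135]
dark 0.015 35 [-0.0183  0.0095]
```

Contact is made, with +8 N on the wrist and the seat at about 0.201. I'll release and regrip lower on the fin.

Call:
drive_tool:
  moves: "0 0 -0.001 0 -0.4; 0 0 -0.001 0 -0.4; 0 0 -0.001 0 -0.4; 0 0 -0.001 0 -0.4; 0 0 0.004 0 -0.4; 0 0 0.01 0 -0.4; 0 0 0.013 0 -0.4; 0 0 0.013 0 -0.4"
  grip_force: 40

```text
time_s: 11.5
tool_pos: [0.614, 0.1507, 0.2265]
tool_rot: [-180.0, -0.1, -172.3]
force: [0.2, 0.1, -0.7]
grip_width: 0.0259
```

```bash
python3 - <<'E'
from m import *
p=meas()
cv2.imwrite('pics/s4.png',cv2.resize(p[150:310,330:530],None,fx=4,fy=3.75,interpolation=cv2.INTER_CUBIC)[...,::-1])
E
```

```text
11.5 [0.614  0.1507 0.2265] [ 0.2309  0.0924 -0.749 ] 0.025947104648213516
bin a,b,z pct [-0.0412  0.027   0.0509] [-0.0352 -0.0102  0.0295] [0.0776 0.1045 0.1215]
tip 226 z [0.1768 0.2009 0.2284] a [0.0084 0.0203 0.0261] b [-0.0284 -0.0028  0.0282]
post 60 z [0.1623 0.1958 0.2054] a [-0.0423 -0.0324 -0.0202] b [-0.0105 -0.0087 -0.005 ]
dark -0.02 0 
dark -0.015 0 
dark -0.01 7 [-0.0081  0.0028]
dark -0.005 29 [-0.0099  0.003 ]
dark 0.0 32 [-0.0163  0.0162]
dark 0.005 62 [-0.024   0.0184]
dark 0.01 73 [-0.0243  0.0184]
dark 0.015 33 [-0.0255  0.0179]
```

View pics/s4.png

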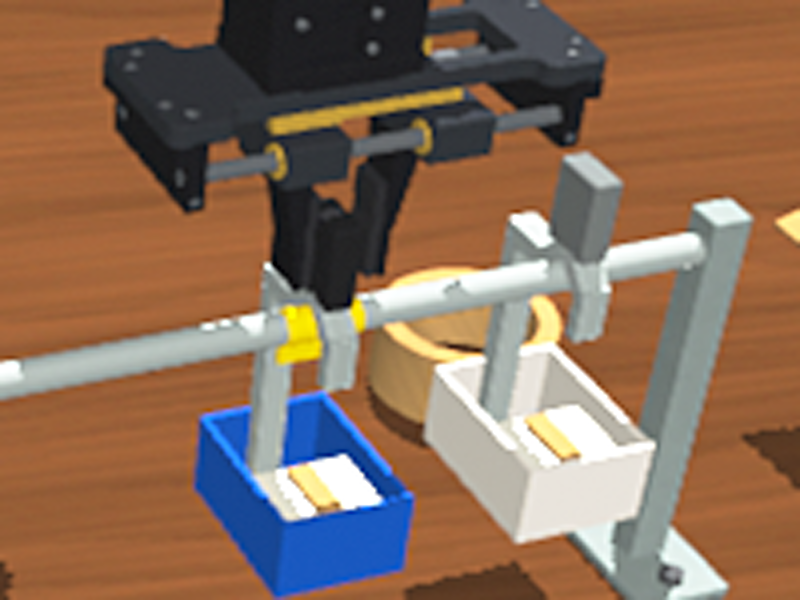

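The bin hangs freely and seated on the yellow sleeve, with yellow visible on both sides of the hook at crop (295,335) and (362,315). Now regrip and slide.

Call:
drive_tool:
  moves: "0 0 0 0 -1; 0 0 0 0 -1; 0 0 0 0 -1; 0 0 0 0 -1; 0 0 0 0 -1; 0 -0.003 0 0 -1; 0 -0.01 0 0 -1; 0 -0.02 0 0 -1"
  grip_force: 40

```text
time_s: 12.35
tool_pos: [0.6172, 0.1323, 0.2278]
tool_rot: [179.9, 0.0, -172.2]
force: [0.2, 3.2, 1.6]
grip_width: 0.0138
```

Call:
drive_tool:
  moves: "0 -0.014 0 0 -1; 0 -0.028 0 0 -1; 0 -0.042 0 0 -1; 0 -0.056 0 0 -1; 0 -0.07 0 0 -1; 0 -0.084 0 0 -1; 0 -0.098 0 0 -1; 0 -0.112 0 0 -1"

```text
time_s: 13.15
tool_pos: [0.6324, 0.0193, 0.2277]
tool_rot: [180.0, 0.0, -172.3]
force: [-0.8, 5.3, 3.7]
grip_width: 0.0135
```

Call:
drive_tool:
  moves: "0 -0.014 0 0 -1; 0 -0.03 0 0 -1; 0 -0.048 0 0 -1; 0 -0.066 0 0 -1; 0 -0.084 0 0 -1; 0 -0.102 0 0 -1; 0 -0.118 0 0 -1; 0 -0.13 0 0 -1"

```text
time_s: 13.95
tool_pos: [0.6499, -0.1103, 0.2277]
tool_rot: [180.0, 0.0, -172.3]
force: [0.8, 5.6, 4.1]
grip_width: 0.0136
```

Call:
drive_tool:
  moves: "0 -0.008 0 0 -1; 0 -0.015 0 0 -1; 0 -0.02 0 0 -1; 0 -0.0215 0 0 -1; 0 -0.0215 0 0 -1; 0 -0.0215 0 0 -1; 0 -0.0215 0 0 -1; 0 -0.0215 0 0 -1"

```text
time_s: 14.75
tool_pos: [0.6527, -0.13, 0.2277]
tool_rot: [180.0, 0.0, -172.3]
force: [1.1, 5.1, 5.2]
grip_width: 0.0141
```

```bash
cat > e.py <<'E'
from m import *
def end(name):
    p=meas()
    cv2.imwrite(name,cv2.resize(p[190:350,150:350],None,fx=4,fy=3.75,interpolation=cv2.INTER_CUBIC)[...,::-1])
    for n in ['scene','top']:
        p,d,K,T,c=cam(n);X=cloud(d,K,T);hsv=cv2.cvtColor(p,cv2.COLOR_RGB2HSV);x,y,z=X[...,0],X[...,1],X[...,2]
        s=-.1357*(x-.654)+.9907*(y+.132);a=.9907*(x-.654)+.1357*(y+.132)
        bl=(d>0)&(abs(hsv[...,0].astype(int)-112)<14)&(hsv[...,1]>110)&(abs(a)<.02)&(z>.19)&(abs(s)<.04)
        print(n,'sleeve',bl.sum(),np.percentile(s[bl],[2,98]) if bl.sum()>3 else '')
        g=(d>0)&(hsv[...,1]<60)&(a>.005)&(a<.035)&(z>.17)&(z<.225)&(abs(s)<.03)&((a>.013)|(z>.211))
        print('hooktip',g.sum(),np.percentile(s[g],[3,50,97]) if g.sum()>3 else '')
        fn=(d>0)&(hsv[...,2]<70)&(abs(a)<.03)&(z>.225)&(z<.262)&(abs(s)<.04)
        print('fin',fn.sum(),np.percentile(s[fn],[3,50,97]) if fn.sum()>3 else '')
        r=(d>0)&(abs(hsv[...,0].astype(int)-112)<14)&(hsv[...,1]>110)&(z<.135)&(z>.1)&(abs(a)<.06)&(abs(s)<.06)
        print('bin',r.sum(),np.percentile(s[r],[2,98]) if r.sum()>3 else '')
        for k in ('white_carrier_hook','blue_carrier_hook','blue_mark'):
            for q in pinpoint(n,k)[:1]:
                w=atz(q['uv'],.2,K,T);print(k,np.round(q['uv'],1),round(q['conf'],2),w,'s',-.1357*(w[0]-.654)+.9907*(w[1]+.132))
E
python3 -c "
from e import *
end('pics/e1.png')"
```

```text
14.75 [ 0.6527 -0.13    0.2277] [1.0898 5.0755 5.2475] 0.014077329756777055
bin a,b,z pct [-0.0418  0.0457  0.0504] [-0.0338 -0.0035  0.03  ] [0.0766 0.1033 0.1215]
tip 269 z [0.1771 0.2004 0.2173] a [0.0081 0.0198 0.0259] b [-0.0285 -0.0017  0.0291]
post 6 z [0.1867 0.19   0.1945] a [-0.0372 -0.0302 -0.0222] b [-0.0089 -0.0085 -0.0083]
dark -0.02 0 
dark -0.015 0 
dark -0.01 14 [-0.007   0.0034]
dark -0.005 23 [-0.0087  0.0039]
dark 0.0 31 [-0.0109  0.0124]
dark 0.005 54 [-0.0166  0.0133]
dark 0.01 52 [-0.0179  0.0128]
dark 0.015 26 [-0.0177  0.0105]
scene sleeve 156 [-0.0203  0.0161]
hooktip 238 [-0.0066 -0.0005  0.0065]
fin 451 [-0.0156 -0.      0.0153]
bin 872 [-0.0316  0.0318]
white_carrier_hook [471.9 223.4] 0.55 [0.6018 0.2708 0.2   ] s 0.4061166757839645
blue_carrier_hook [252.1 264.6] 0.6 [ 0.647  -0.1278  0.2   ] s 0.0051494708018813735
blue_mark [248.5 267.1] 0.74 [ 0.6524 -0.1341  0.2   ] s -0.0019050582896004064
top sleeve 0 
hooktip 0 
fin 0 
bin 9 [0.027 0.034]
white_carrier_hook [174.7 228.4] 0.97 [0.5946 0.2746 0.2   ] s 0.410877412970811
```

View pics/e1.png

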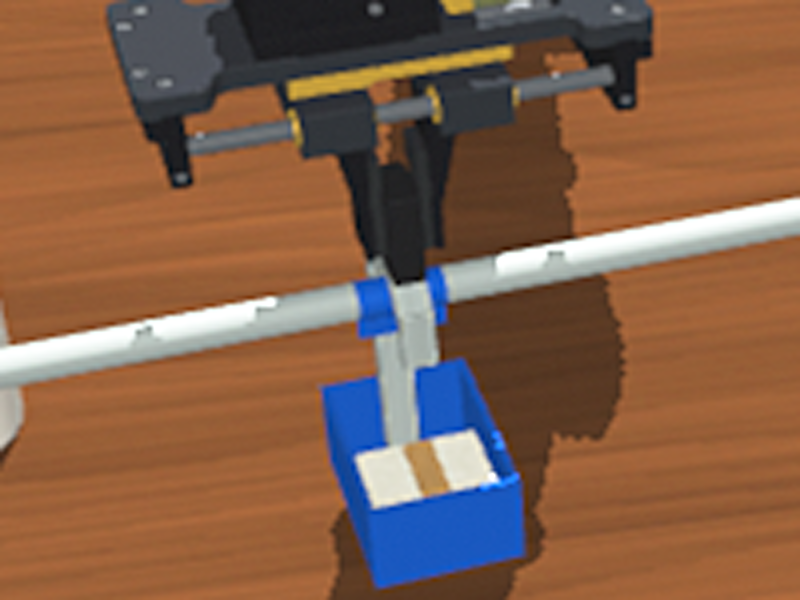

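The hook sits on the blue sleeve. The sleeve centre reads s = −2 mm and the hook 0 mm in the same camera, so I'll nudge it 1.5 mm further and then release.

Call:
drive_tool:
  moves: "0 -0.001 0 0 -1; 0 -0.0015 0 0 -1; 0 -0.0015 0 0 -1; 0 -0.0015 0 0 -1; 0 -0.0015 0 0 -0.4; 0 -0.0015 0 0 -0.4; 0 -0.0015 0 0 -0.2; 0 -0.0015 0 0 -0.2"

```text
time_s: 16.0
tool_pos: [0.6521, -0.1332, 0.2268]
tool_rot: [-179.9, -0.1, -172.4]
force: [-0.2, 0.6, 0.2]
grip_width: 0.032
```

Call:
drive_tool:
  moves: "0 0 0 0 -0.2; 0 0 0 0 -0.2; 0 0 -0.01 0 -0.2; 0 0 -0.03 0 -0.2; 0 0 -0.055 0 -0.2; 0 0 -0.08 0 0; 0 0 -0.11 0 0; 0 0 -0.13 0 0"

```text
time_s: 16.8
tool_pos: [0.6531, -0.132, 0.3609]
tool_rot: [-179.9, 0.2, -172.3]
force: [-0.5, 0.3, -0.4]
grip_width: 0.0424
```

Call:
drive_tool:
  moves: "0.02 0 -0.02 0 0; 0.05 0 -0.02 0 0; 0.09 0 -0.02 0 0; 0.13 0 -0.02 0 0; 0.15 0 -0.02 0 0; 0.15 0 -0.02 0 0; 0.15 0 -0.02 0 0; 0.15 0 -0.02 0 0"

```text
time_s: 17.6
tool_pos: [0.505, -0.1513, 0.3777]
tool_rot: [-180.0, 0.0, -172.2]
force: [-0.1, 0.6, -0.8]
grip_width: 0.0434
```

```bash
sed -i 's/    p=meas()/    p=cam("scene")[0];o=get_obs();print(o["time_s"],o["tool_pos"],o["grip_width"])/' e.py; python3 -c "
from e import *
end('pics/e2.png')
for n in ['scene','top']:
    p,d,K,T,c=cam(n)
    for k,z in {'bottle':0,'tape_roll':0}.items():
        for r in pinpoint(n,k)[:1]: print(n,k,np.round(r['uv']),round(r['conf'],2),atz(r['uv'],z,K,T))
"
```

```text
17.65 [ 0.505  -0.1513  0.3774] 0.04355386361780782
scene sleeve 135 [-0.0185  0.0164]
hooktip 232 [-0.0068 -0.0005  0.0064]
fin 281 [-0.0069 -0.0012  0.0063]
bin 884 [-0.032   0.0314]
white_carrier_hook [471.1 223.9] 0.86 [0.603  0.2687 0.2   ] s 0.4039170318388156
blue_carrier_hook [253.3 266.6] 0.86 [ 0.6525 -0.1264  0.2   ] s 0.005716901332361669
blue_mark [248.4 268.7] 0.72 [ 0.6564 -0.1347  0.2   ] s -0.0030363370996100173
top sleeve 65 [-0.0155  0.018 ]
hooktip 15 [0.0065 0.0089 0.0097]
fin 165 [-0.0029  0.0055  0.0093]
bin 128 [-0.0296  0.0342]
white_carrier_hook [172.3 227.7] 0.78 [0.5967 0.2792 0.2   ] s 0.4151290500103663
blue_carrier_hook [370.4 170.3] 0.7 [ 0.6585 -0.1283  0.2   ] s 0.003105090627128422
blue_mark [370.5 174. ] 0.55 [ 0.6507 -0.1272  0.2   ] s 0.005245995959744577
scene bottle [458. 277.] 0.74 [0.5143 0.3114 0.    ]
scene tape_roll [448. 254.] 0.83 [0.4368 0.3214 0.    ]
top tape_roll [189. 323.] 0.87 [0.4205 0.3146 0.    ]
```

View pics/e2.png

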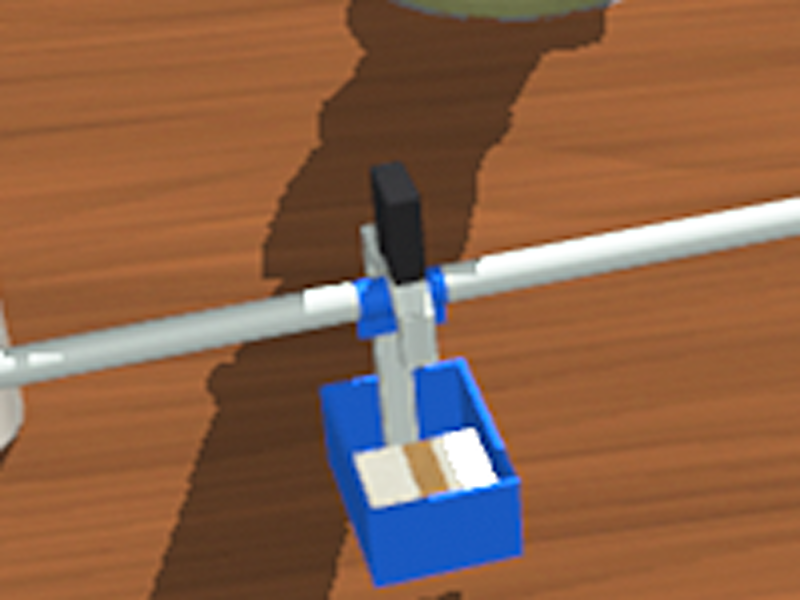

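The hook is within about 1–2 mm of the blue mark's centre in both cameras, and the bin hangs level with the gripper well clear. Handing in.

```bash
python3 -c "
from cell import *
print(sign_off(), get_obs()['time_s'])"
```

```text
the job is handed in; nothing more can be done
the job is handed in; nothing more can be done
```

The blue bin now hangs freely on the rail at the blue mark, and I handed the job in at about 18 s.

- **What I did:** I picked the bin up by its fin, hooked it on at the yellow mark, then slid it about 0.285 m along the rail without lifting it. I then released it and moved the arm clear.
- **Slip:** The fin slipped about 13 mm in the grip during the first lift. I gripped harder, and after hooking on I released and regripped lower on the fin before sliding.
- **Final position:** By depth measurement, the hook is about 0.6 mm (scene camera) to 1.8 mm (top camera) off the blue mark's centre. The pinpoint network's estimates disagreed: the scene one put the hook about 9 mm to the +y side and the top one about 2 mm to the −y side. I trusted the depth readings. The bin is seated and level.
- **Bystanders:** The tape roll and the white bin's hook read in the same place as at the start, within a few millimetres of detection noise. The last bottle check failed: the scene camera gave a false hit near the white bin, and the top camera found nothing. The arm never went near the bottle, and the part of it visible in the last two pictures had not moved.

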